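Free the seized clamp knob of the soldering board holder

TASK

The clamp knob on the board holder that has the green circuit board in it has seized. Grip its bar firmly, break it loose with a short firm twist anticlockwise (seen from above) and turn it on, now freely, all the way to its stop so that the jaw lifts off the board, then let go. Leave the knob of the empty holder as it is.

Things in the scene. Friction and masses are not known exactly. Their poses are not given: they have to be found in the camera images.
- clamp_knob_grip (a point): Grip point of the knob to free, on its axis, turning with it: x along the grip bar, z up. The knob is a black disc 36 mm across, 8 mm thick, with an upright bar 48 mm long, 14 mm thick, 36 mm tall on it, pinched across its 14 mm from above. The point is 13 mm below the bar's top, 22 mm above the disc, 86 mm above the table; nothing else within 60 mm is above 56 mm.
- clamp_knob (a joint): Turn of that knob in rad: 0 = clamped and seized (start), growing anticlockwise from above to a stop at 1.4 (80 degrees). It gives a little, breaks loose at 0.3 to 0.35 N m within the first 0.15 rad, and past 0.35 rad takes only about 0.03 N m; it then stays where left. The jaw rises 6 mm over the full turn. A light grip is pried open: grip with about 50 N (25 N just holds).
- holder: Holder with the green circuit board, fixed to the table: aluminium base 160 (x) x 110 (y) x 12 mm, origin at the centre of its underside. The board, 84 x 92 mm, lies at the -x end; at x = +50 mm stands a dark steel clamp tower with the knob on top, and a steel jaw reaches from it onto the board. At the start the bar points along x.
- spare_knob (a joint): Turn in rad of the same knob on the second, empty holder (same base, tower and jaw but no board), which stands on the other side of the table. 0 at the start; leave it there.
Not all that is in view belongs to the job. Leave any purple look-alike of the part that bears spare_knob alone.

How it is judged (in metres and radians):
On the way:
1. the seized knob has broken loose (turned more than 0.4 rad) (value of joint clamp_knob above 0.4 rad), for 0.1 s.
At the end, for the whole second after the job is handed in: The knob of the holder with the board stands at its open stop (turned more than 1.15 of 1.4 rad) and at rest, and the empty holder's knob is where it was (within 0.15 rad) (value of joint clamp_knob above 1.15 rad and velocity of joint clamp_knob below 0.1 rad/s and value of joint spare_knob below 0.15 rad); the robot touches nothing.
It fails at once if the empty holder's knob is turned (more than 0.15 rad) (value of joint spare_knob above 0.15 rad).
It also fails if it takes over 32 s, if anything falls off the work surface, if the arm or the gripper's body presses on something with over 40 N, if the wrist force passes 120 N, or if a joint passes its speed limit or range.

ROBOT

A 6-joint arm with a two-finger parallel gripper is mounted at the origin on the work surface. World frame = base frame: x ahead of the robot, y to its left, z up, the work surface at z = 0. Lengths are in mm, angles in rad, forces in N, time in s.
With the tool pointing down it reaches from about 225 to 725 mm from the base axis. Payload 3.1 kg.
Tool frame: the origin (TCP) lies at the very end of the fingers, on their centre line; the grasp point (between the pads) lies 19 mm behind it (grasp_offset is the z of the grasp point in the tool frame, in mm); z points along the fingers, y is the line along which they close (so a half turn about z gives the same grasp; the last joint's range is limited). The gripper opens to 85 mm and grips with 20 to 120 N. Pads are 22 mm wide; open, the fingers measure 114 mm over their backs; the gripper's body (76 mm by 85 mm) begins 54 mm behind the grasp point. The pads swing forward as they close: fully open they stand 13 mm farther back than shut.
Start: joints at [-1.352, 0.048, 0.099, 1.622, 0, 1.443], TCP at [178.427, -493.742, 231.312] pointing down, gripper open.
Joint ranges: [-2.91, 2.91], [-0.99, 1.94], [-1.21, 1.42], [-2.12, 2.29], [-1.49, 1.47], [-3.14, 3.14]. Speed limits (rad/s): [2.79, 2.79, 3.14, 3.14, 3.14, 3.14].

INTERFACE

Orientations are given as a 3x3 rotation matrix whose columns are the frame's x, y, z axes.
In Python, from plant import * gives the robot as it stands. The module is installed in compiled form; this text tells all that it offers. Calls block until the motion is done:
- move_pose(position, orientation): joint-space move of the TCP to a pose.
- movel(position, frame=None, velocity=150, contact_N=None): straight line of the TCP; frame=None keeps the orientation; velocity is the mean speed in mm/s. With contact_N (N) it stops when the force on the tool has changed by that much, and returns True; else False.
- movej(angles): joint-space move.
- gripper_to(opening, effort=None): opening from 0.0 (shut) to 1.0 (fully open); effort is the grip in N (None keeps the last); returns when the fingers have stopped.
- hold(seconds).
- solve_ik(position, orientation): joint angles nearest the present ones, or None.
- snapshot(name): name is "side" or "top"; returns the picture (420x560x3 uint8, red, green, blue); there is no depth.
- calibration(name): a dict with "K" (3x3 intrinsics, pixels), "dist_coeffs" ([k1, k2, p1, p2, k3] as OpenCV has them; the pictures are not rectified), "rvec" (rotation vector, rad) and "tvec" (3), from world to camera coordinates, as OpenCV has them. Camera axes: x right, y down, z forward; pixel columns grow to the right and rows downward; lengths in mm; the calibration is good to about 2 mm. A picture is of the moment at which its call begins. calibration takes no time and is no camera call.
A pose or a line that the arm cannot do raises Unreachable and nothing moves.
- hand_in(): hands the job in; it is judged then, once.
Readings, each from a call of its own:
- read_time_s(): time.
- read_joint_positions(): joint angles.
- read_qvel(): joint speeds.
- read_effort(): joint torques, N m.
- read_position(): TCP position.
- read_tool_rot(): TCP orientation.
- read_contact_force(): force on the tool from outside, world axes, zero at the start.
- read_ft_torque(): the same for the moment, N m.
- read_grip_width(): opening from 0.0 (shut) to 1.0 (fully open).
- read_grasp_force(): force on a finger pad.
Only numpy, scipy, OpenCV 4.12 (cv2) and the standard library are available. Lean on these libraries where they do the work, as an engineer would, in place of code of your own. Each camera call takes 0.05 s, during which the arm holds its last target. There are 200 camera calls.

## Working session

There is one attempt and no reset: what is moved stays moved. The work goes in short steps, each a Python script; the robot and the scene stay as the last script left them, time stands still between calls to the robot, and variables do not carry over. Pictures are saved under pics/ and viewed, at most 10 in all, crops included, and the job is handed in when it is done.

```bash
mkdir -p pics; python3 - <<'E'
from plant import *
import cv2
for n in("top","side"):
    cv2.imwrite(f"pics/{n}0.png",snapshot(n)[:,:,::-1]); print(n,calibration(n))
E
```

```text
top {'K': array([[390.76840443,   0.        , 279.61237052],
       [  0.        , 390.76840443, 205.57776307],
       [  0.        ,   0.        ,   1.        ]]), 'dist_coeffs': array([-0.09569048,  0.        ,  0.        ,  0.        ,  0.        ]), 'rvec': array([ 2.28817568, -1.90285888,  0.20306749]), 'tvec': array([-194.71540513,  440.86550315,  875.46920608])}
side {'K': array([[458.47725693,   0.        , 279.92398101],
       [  0.        , 458.47725693, 219.96980993],
       [  0.        ,   0.        ,   1.        ]]), 'dist_coeffs': array([-0.11831506,  0.        ,  0.        ,  0.        ,  0.        ]), 'rvec': array([ 0.75499471, -2.63743415,  1.00758554]), 'tvec': array([323.33106557, 310.35190333, 902.54074124])}
```

View pics/top0.png

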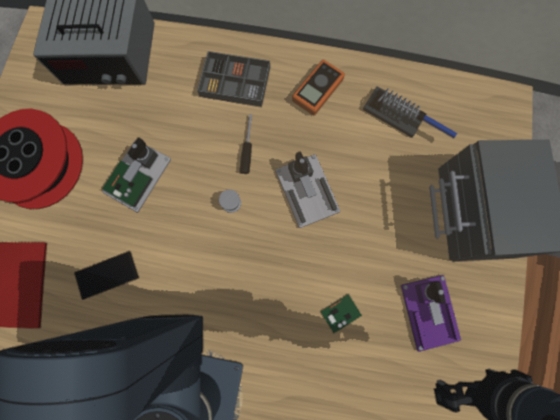

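View pics/side0.png

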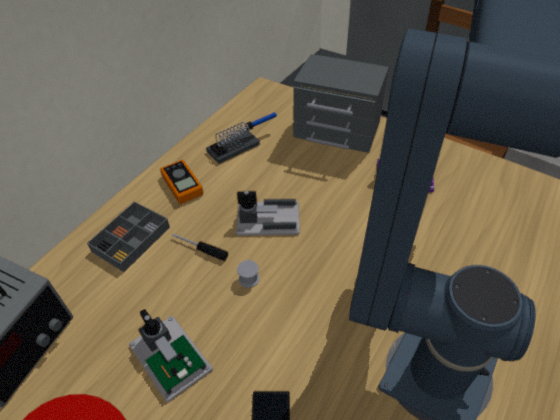

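Candidates in the top view are the grey holder with the green board (136,175), the empty grey holder (307,190), and the purple look-alike (431,313). There is also a loose green board at (341,313). The target is the first, the only holder with a board in it; its knob is at about (139,148). I'll confirm with an enlarged crop.

```bash
python3 - <<'E'
import cv2,numpy as np
a=cv2.imread("pics/top0.png")[130:220,90:180]; b=cv2.imread("pics/side0.png")[300:400,120:220]
f=lambda i:cv2.resize(i,(400,400),interpolation=cv2.INTER_CUBIC)
cv2.imwrite("pics/crop1.png",np.hstack([f(a),f(b)]))
E
```

```text
(no output)
```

View pics/crop1.png

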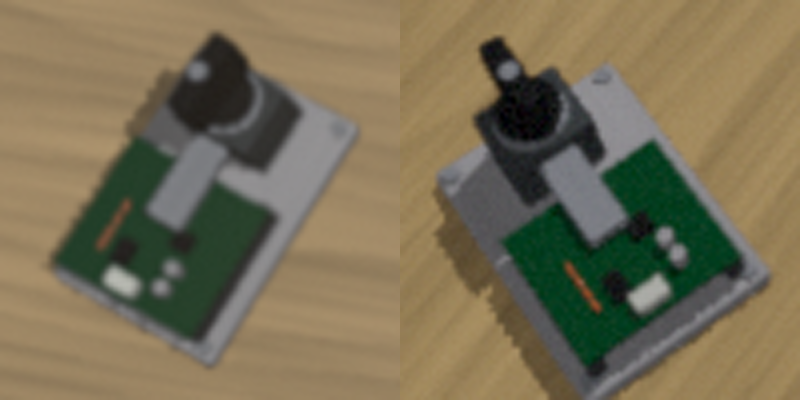

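The crop confirms it: the green board lies under the steel jaw, with the black knob and the bar's light centre dot at top px (134.5,146.0) and side px (147,317.5). I'll fit the holder's pose from the base corners and the dot.

```bash
python3 - <<'E'
from plant import *
import numpy as np,cv2
from scipy.optimize import least_squares
C={n:calibration(n) for n in("top","side")}
def pr(n,P):
    c=C[n];return cv2.projectPoints(np.array(P,float).reshape(-1,3),c["rvec"],c["tvec"],c["K"],c["dist_coeffs"])[0][:,0]
L={"top":([[-80,55,12],[-80,-55,12],[80,-55,12],[50,0,99]],[[101.7,189],[137.7,212.1],[170.6,158.8],[134.5,146]]),
"side":([[80,55,12],[80,-55,12],[-80,-55,12],[-80,55,12],[50,0,99]],[[130,344.5],[172.5,316.3],[212,371],[167.5,399.5],[147,317.5]])}
def f(p):
    c,s=np.cos(p[2]),np.sin(p[2]);R=np.array([[c,-s,0],[s,c,0],[0,0,1]]);r=[]
    for n,(m,u) in L.items(): r.append(pr(n,np.array(m)@R.T+[p[0],p[1],0])-u)
    return np.concatenate(r).ravel()
b=min((least_squares(f,[400,100,y],x_scale=[100,100,1]) for y in(-2,-1,0,1,2,3)),key=lambda q:q.cost)
print(b.x,b.fun.reshape(-1,2).round(1))
g=least_squares(lambda p:np.r_[(pr("top",p)-[134.5,146]).ravel(),(pr("side",p)-[147,317.5]).ravel()],[500,100,99]);print("dot",g.x,g.fun)
x,y,w=b.x;k=[x+50*np.cos(w),y+50*np.sin(w)];print("knob",k)
for n in C: 
    for z in (86,): print(n,pr(n,[*k,z]))
for base in (w,w+np.pi):
  for t in np.linspace(0,1.5,4):
    a=base+t; X=np.array([np.cos(a),np.sin(a),0]);Z=np.array([0,0,-1.]);R=np.c_[X,np.cross(Z,X),Z]
    print(round(a,2),[None if q is None else np.round(q,2) for q in (solve_ik([*k,h],R) for h in (67,150))])
E
```

```text
[ 4.87407938e+02  2.61296084e+02 -3.28639709e-01] [[-0.8  2.6]
 [-1.4  0.6]
 [ 0.2 -0.1]
 [ 0.1  0.5]
 [-1.8 -1.6]
 [ 0.1 -1.5]
 [ 0.7 -2.4]
 [-1.7  1.9]
 [ 0.6  0.1]]
dot [535.8043078  245.57427553  99.16029362] [ 0.00039509  0.00189924 -0.0015311  -0.00062236]
knob [np.float64(534.732051440824), np.float64(245.15829172511224)]
top [[136.50779131 148.41916148]]
side [[149.12090233 320.95197508]]
-0.33 [array([ 0.32,  0.24, -0.02,  1.32,  0.  , -2.5 ]), array([ 0.32,  0.21,  0.11,  1.48,  0.  , -2.5 ])]
0.17 [array([ 0.32,  0.24, -0.02,  1.32,  0.  , -3.  ]), array([ 0.32,  0.21,  0.11,  1.48,  0.  , -3.  ])]
0.67 [array([ 0.32,  0.24, -0.02,  1.32,  0.  ,  2.79]), array([0.32, 0.21, 0.11, 1.48, 0.  , 2.79])]
1.17 [array([ 0.32,  0.24, -0.02,  1.32,  0.  ,  2.29]), array([0.32, 0.21, 0.11, 1.48, 0.  , 2.29])]
2.81 [array([ 0.32,  0.24, -0.02,  1.32,  0.  ,  0.64]), array([0.32, 0.21, 0.11, 1.48, 0.  , 0.64])]
3.31 [array([ 0.32,  0.24, -0.02,  1.32,  0.  ,  0.14]), array([0.32, 0.21, 0.11, 1.48, 0.  , 0.14])]
3.81 [array([ 0.32,  0.24, -0.02,  1.32,  0.  , -0.36]), array([ 0.32,  0.21,  0.11,  1.48,  0.  , -0.36])]
4.31 [array([ 0.32,  0.24, -0.02,  1.32,  0.  , -0.86]), array([ 0.32,  0.21,  0.11,  1.48,  0.  , -0.86])]
```

```bash
cat >h.py <<'E'
from plant import *
import numpy as np,cv2
K=np.array([535.5,245.4]);W=-0.329+np.pi
def R(a):
    X=np.array([np.cos(a),np.sin(a),0]);Z=np.array([0,0,-1.]);return np.c_[X,np.cross(Z,X),Z]
E
python3 - <<'E'
from h import *
a=-1.22;r=R(0)@np.eye(3)
move_pose([330*np.cos(a),330*np.sin(a),300],read_tool_rot())
q=np.array(read_joint_positions());q[0]=0.3;movej(list(q))
move_pose([*K,170],R(W)); gripper_to(0.5,50)
print(read_time_s(),read_position(),read_joint_positions(),read_contact_force())
b=snapshot("top")[100:220,70:200,::-1];c=snapshot("side")[260:400,90:230,::-1]
f=lambda i:cv2.resize(i,(400,400),interpolation=cv2.INTER_CUBIC)
cv2.imwrite("pics/above.png",np.hstack([f(b),f(c)]))
E
```

```text
4.375 [535.39655573 245.45789417 170.34884501] [3.16029473e-01 2.08991283e-01 1.55047285e-01 1.51633609e+00
 1.08636287e-05 6.44918409e-01] [ 0.62223998 -0.33899688 -0.05357091]
```

View pics/above.png

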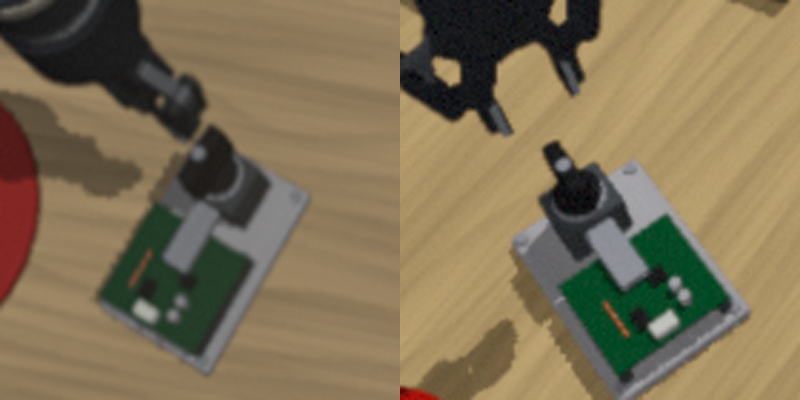

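The picture shows the fingers straddling the bar line above the knob, with fingertips at side crop (505,130) and (575,90) and the bar dot at (562,163). The closing line is across the bar. Next I descend with a contact stop and grip.

```bash
python3 - <<'E'
from h import *
print(movel([*K,68.5],R(W),velocity=70,contact_N=8),read_position())
if read_position()[2]<72:
    gripper_to(0.0,55);hold(.2)
print(read_time_s(),read_grip_width(),read_grasp_force(),read_contact_force(),read_ft_torque())
E
```

```text
False [535.97342304 245.55001141  69.20042299]
6.6417 0.15322220265453276 55.860135555267334 [0.46095613 0.7336482  2.60266707] [ 0.19125035 -0.07966054  0.4261917 ]
```

```bash
python3 - <<'E'
from h import *
q=np.array(read_joint_positions());q0=q[5]
for d in (.25,.5,.9,1.3):
    q[5]=q0-d;movej(list(q))
    print(round(read_time_s(),2),d,round(read_joint_positions()[5]-q0,3),read_grip_width(),read_grasp_force(),read_contact_force().round(1),read_ft_torque().round(2))
b=snapshot("top")[100:220,70:200,::-1];c=snapshot("side")[260:400,90:230,::-1]
f=lambda i:cv2.resize(i,(400,400),interpolation=cv2.INTER_CUBIC)
cv2.imwrite("pics/turned.png",np.hstack([f(b),f(c)]))
E
```

```text
6.99 0.25 -0.247 0.15404923002537346 55.668691992759705 [0.7 2.  1.3] [0.3  0.14 0.4 ]
7.34 0.5 -0.495 0.1537967391691462 55.268003940582275 [0.6 2.5 0.7] [ 0.5  -0.08  0.02]
7.81 0.9 -0.895 0.15068201897563976 55.20910620689392 [-0.3  5.1  2.2] [ 0.75 -0.03  0.  ]
8.28 1.3 -1.296 0.15891464590310192 55.195353627204895 [-0.5  4.9  2.2] [1.06 0.09 0.01]
```

View pics/turned.png

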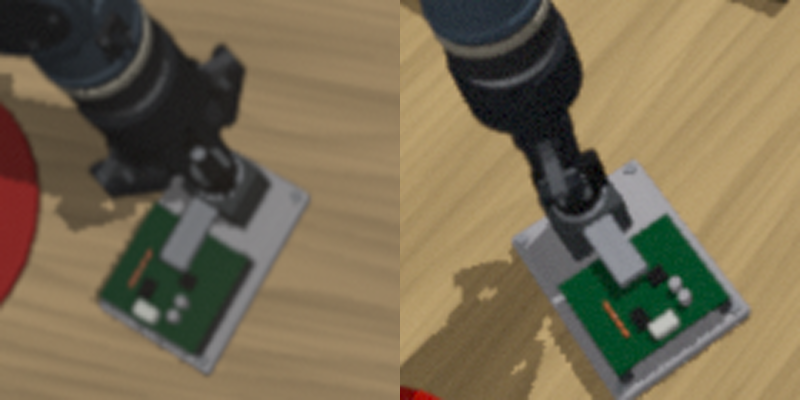

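The bar has turned and the torque fell from 0.4 to 0.01 N m, so the knob has broken loose. Now I turn on to the stop, release and rise.

```bash
python3 - <<'E'
from h import *
q=np.array(read_joint_positions())
for i in range(8):
    q[5]-=.03;movej(list(q));t=read_ft_torque()[2]
    print(round(read_joint_positions()[5],3),round(t,2),read_contact_force().round(1))
    if abs(t)>.2: break
q[5]+=.02;movej(list(q))
gripper_to(0.5);p=read_position();movel([p[0],p[1],180],velocity=80);hold(.3)
print(read_time_s(),read_contact_force())
b=snapshot("top")[100:220,70:200,::-1];c=snapshot("side")[260:400,90:230,::-1]
f=lambda i:cv2.resize(i,(400,400),interpolation=cv2.INTER_CUBIC)
cv2.imwrite("pics/end.png",np.hstack([f(b),f(c)]))
E
```

```text
-0.678 -0.07 [-1.1  4.1  0.9]
-0.709 0.01 [-0.1  4.2  1.5]
-0.74 0.02 [0.5 4.4 1.2]
-0.769 -0.35 [-0.9  4.2  1. ]
11.85 [-0.14628956  0.19398961 -0.84492639]
```

View pics/end.png

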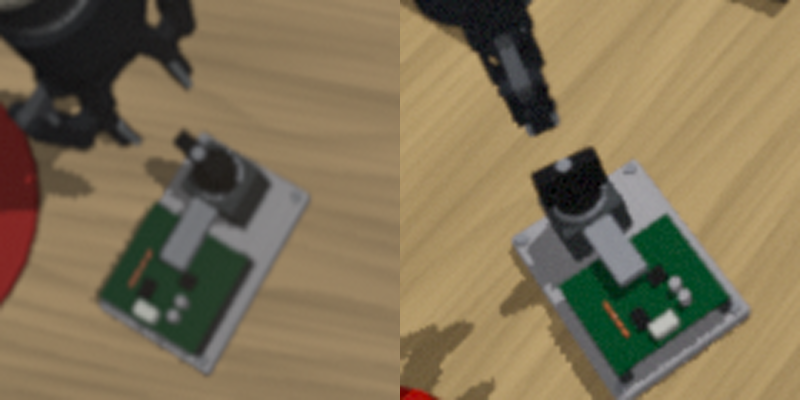

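The end picture shows the bar turned about 80° across the holder (side crop 535–605, 150–185) with the gripper clear above it. The stop came after 1.41 rad, with a counter-torque of 0.35 N m.

```bash
python3 -c "
from plant import *
print(hand_in())"
```

```text
the job is handed in; nothing more can be done
None
```

The seized knob on the green-board holder broke loose and turned anticlockwise about 1.41 rad to its stop; I released it and handed the job in with the gripper clear (no verdict was returned), never going near the empty holder's knob.

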